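# Run the chilli-paste chopper

### The arm

A 6-joint arm with a two-finger parallel gripper is mounted at the origin on the work surface. World frame = base frame: x ahead of the robot, y to its left, z up, the work surface at z = 0. Lengths are in m, angles in rad, forces in N, time in s.
With the tool pointing down it reaches from about 0.25 to 0.775 m from the base axis. Payload 4 kg.
Tool frame: the origin (TCP) lies midway between the tips of the shut fingers; the grasp point (between the pads) lies r.hold_point_z behind it (r.hold_point_z is the distance from the TCP to the grasp point, in m); z points along the fingers, x is the direction in which the jaws open and shut, and the axes are right-handed (so a half turn about z gives the same grasp; the last joint's range is limited). The gripper opens to 85 mm and grips with 20 to 120 N. Pads are 22 mm wide; open, the fingers measure 114 mm over their backs; the gripper's body (76 mm by 85 mm) begins 54 mm behind the grasp point. The pads swing forward as they close: fully open they stand 13 mm farther back than shut.
Start: joints at [1.175, 0.087, 1.371, -0, 1.684, -0.103], TCP at [0.159, 0.527, 0.231] pointing down, gripper open.
Joint ranges: [-3.1, 3.1], [-0.76, 2.03], [0.27, 2.55], [-1.08, 4.22], [0.17, 2.65], [-2.57, 2.57]. Speed limits (rad/s): [2.79, 2.79, 3.14, 3.14, 3.14, 3.14].

### API

Orientations are given as a rotation vector (axis times angle).
In Python, from bench import r, imaging gives the robot as it stands.
- The arm moves only by the tool move_arm, never from a script. Its argument "commands" is a list of rows, each a list of 3 entries, a list of its own where there are three numbers: the opening, from 0 (shut) to 1 (fully open), then the shift along the tool's x, y, z in units of 25 mm (1.0 is 25 mm), then the turn about the tool's z in units of 10 degrees (1.0 is 10 degrees). A call has 1 to 5 rows; each row is the pose to reach, as a shift and turn from the pose commanded when the call began, along the tool's axes at that moment; what a row does not reach only later rows make up. A row lasts 1/8 s, in which the tool goes at most 62.5 mm and 10.7 degrees, less where a joint would pass 70% of its speed; a pose out of reach is approached as far as the arm can. A call with a gripper value outside its range is refused whole. The fingers move at their own pace and stop on an object; the grip force is fixed at half the most. Time passes only in rows, so rows that repeat a pose let the fingers close. It gives the time, the measured TCP pose, the force and the opening at its end, in the units of the state.
- r.state(): the state, without advancing time (a new reading comes with each control period).
- imaging.grab_frame(name): name is "scene" or "top" or "wrist"; returns (picture, depth): 420x560x3 uint8, blue, green, red; 420x560 float32, m along the optical axis (not along the pixel's ray), 0 where there is no reading.
- imaging.camera_params(name): a dict with "intrinsics" (3x3 intrinsics, pixels), "k1" (the pictures are not rectified: a ray, as slopes to the right and down, at radius r is drawn at 1 + k1 r^2 times it, then the intrinsics apply), "rvec" (rotation vector, rad) and "tvec" (3), from world to camera coordinates, as OpenCV has them; the wrist camera has in their place "hand_eye" (4x4, takes a point from camera to tool coordinates, whose origin is the TCP and whose axes are the tool frame's). Camera axes: x right, y down, z forward; pixel columns grow to the right and rows downward; lengths in m; the calibration is good to about 2 mm. A picture is of the moment at which its call begins: read the wrist's pose just before it. camera_params takes no time and is no camera call.
- r.sign_off(): hands the job in, once; it reports no verdict.
The state is a dict: "time": time; "joint_pos": joint angles; "qvel": joint speeds; "joint_efforts": joint torques, N m; "position": TCP position; "orientation": TCP orientation; "contact_force": force on the tool from outside, world axes, zero at the start; "torque": the same for the moment, N m; "opening": finger opening in m.
Only numpy, scipy, OpenCV 4.12 (cv2) and the standard library are available. Lean on these libraries where they do the work, as an engineer would, in place of code of your own. Each camera call takes 0.05 s, during which the arm holds its last target.

### The job

Run the chopper by pressing, without picking anything up: first press down the raised half of the rocker on the loose switch block so that it tips right over, then push the narrow round plunger on the chopper's deck all the way in, and last press the long bar key all the way down. Finish while still holding the bar key down with the fingers. Do not press the broad mushroom-shaped stop button, and leave the switch block, the pestle, the glass ramekin and the two spoons where they are.

Things in the scene. Friction and masses are not known exactly. Their poses are not given: they have to be found in the camera images.
- machine: Electric chopper, fixed. White key deck 220 (x) x 340 (y) mm, flat top 60 mm up; origin under the deck's centre, z up. Drum with bowl, 180 mm across, 248 mm high, at its left end (axis at y = +290 mm). Three grey keys in black housings stand on the deck at x = -45 mm, y = -85, 0, +85 mm, in an order that changes, told apart by shape. A ramekin stands behind them (+x).
- bar_unit: Fixed black housing of the long bar key, 78 (x) x 36 (y) x 12 (z) mm, standing on the deck; origin at the centre of its underside (60 mm above the table), axes parallel to the machine's. It carries the bar key.
- bar_top (a point): Centre of the top face of the long bar key: a grey bar 64 mm long (machine's x) and 22 mm wide, its top 84 mm above the table when up. It moves straight down with the key.
- bar (a joint): Bar key travel in m: 0 up, 0.006 fully down. Springs back when let go; it starts to move at about 1 N and is fully down at about 5 N.
- plunger_top (a point): Centre of the top face of the narrow round plunger: a grey pin 22 mm in diameter in a round housing 40 mm across and 12 mm high (top of housing 72 mm above the table). Pin top 90 mm above the table when out, 80 mm when fully in. It moves with the pin.
- plunger (a joint): Plunger travel in m, straight down: 0 out, 0.010 fully in. Starts 0 to 0.002. No spring: friction of about 3 N, stays where it is left.
- stop_top (a point): Centre of the top of the stop button, not to be pressed: a grey mushroom cap 46 mm in diameter on a thinner stem, in a round housing 50 mm across; top 85 mm above the table.
- stop (a joint): Stop button travel in m: 0 up, 0.006 fully down; springs back, about 5 N fully down.
- switch_block: Wireless switch: a loose black block 110 (x) x 80 (y) x 40 (z) mm, about 0.5 kg, on the table; origin at the centre of its underside, z up. On top a grey rocker plate 70 (x) x 46 (y) x 10 (z) mm tips about a pivot parallel to the block's y, above the block's centre, 53 mm above the table.
- rocker_raised (a point): Point on the rocker's top face, 26 mm from the pivot towards the block's +x, in the half that is raised at the start; a rib 2 mm high, 3 mm wide crosses the plate here. About 62 mm above the table at the start and 53 mm when tipped over; moves with the rocker.
- rocker (a joint): Rocker angle in rad: 0 with the +x half raised by 10 degrees, 0.35 tipped right over with that half down by 10 degrees. Starts 0 to 0.04. Friction of about 0.05 N m (2 N at the point above, more nearer the pivot), stays where it is left.
- pestle: Bystander: wooden pestle 180 mm long, 42 mm thick, lying; origin under its middle, long along its x.
- ramekin: Bystander: glass ramekin 72 mm across, 42 mm high, standing on the chopper's deck; origin at its foot.
- spoon_a: Bystander: steel spoon about 170 mm long, lying on the table between chopper and switch block, long along its x.
- spoon_b: Bystander: steel spoon about 170 mm long, lying on the table beyond the switch block (+x), long along its x.

How it is judged:
On the way, in this order (a step that is already met when the one before it is completed fails the run):
1. the rocker is tipped right over (value of joint rocker above 0.3 rad), for 0.1 s.
2. the plunger is pushed fully in (value of joint plunger above 0.0085 m), for 0.1 s.
3. the bar key is held fully down by the fingers (value of joint bar above 0.0045 m and contact force between the fingers and bar_unit above 1 N), for 0.2 s.
At the end, for the whole second after the job is handed in: Rocker tipped past 0.30 rad, plunger in by more than 8.5 mm, and the bar key held down by more than 4.5 mm with more than 1 N from the fingers; stop button up; the switch block at rest on the table and the pestle, ramekin and spoons within 30 mm of where it started, the ramekin upright (all of step 3 and value of joint rocker above 0.3 rad and value of joint plunger above 0.0085 m and value of joint stop below 0.002 m and linear speed of switch_block below 0.02 m/s and height (world z) of switch_block below 0.01 m and angle between ramekin's own z axis and vertical below 0.2 rad and not (distance of switch_block from where it was at the start of the episode above 0.03 m) and not (distance of pestle from where it was at the start of the episode above 0.03 m) and not (distance of ramekin from where it was at the start of the episode above 0.03 m) and not (distance of spoon_a from where it was at the start of the episode above 0.03 m) and not (distance of spoon_b from where it was at the start of the episode above 0.03 m)); the arm keeps its last pose, push and grip.
It fails at once if the plunger is pushed before the rocker is tipped over (value of joint plunger above 0.004 m and value of joint rocker below 0.25 rad).
It fails at once if the bar key is pressed before the plunger is in or the rocker over (value of joint bar above 0.003 m and (value of joint plunger below 0.007 m or value of joint rocker below 0.25 rad)).
It fails at once if the stop button is pressed (value of joint stop above 0.002 m).
It fails at once if the switch block is lifted or carried (height (world z) of switch_block above 0.012 m or distance of switch_block from where it was at the start of the episode above 0.03 m).
It fails at once if the pestle, the ramekin or a spoon is lifted or moved by more than 30 mm (distance of any of pestle, ramekin, spoon_a, spoon_b from where it was at the start of the episode above 0.03 m).
It also fails if it takes over 38 s, if anything falls off the work surface, if the arm or the gripper's body presses on something with over 40 N, if the wrist force passes 120 N, or if a joint passes its speed limit or range.

## Working session

There is one attempt and no reset: what is moved stays moved. The work goes in short steps, Python scripts to look and compute and a tool call to move; the robot and the scene stay as the last step left them, time stands still between calls to the robot, and variables do not carry over. Pictures are saved under pics/ and viewed, and the job is handed in when it is done.

Besides the shell and the picture viewer there is one more tool, called after ">>>" as a command line: name --argument value ..., lists and objects as JSON in quotes. move_arm: Moves the arm, as the interface text tells. Its arguments: {"type":"object","properties":{"commands":{"type":"array","items":{"type":"array"}}},"required":["commands"]}

```bash
mkdir -p pics; ls; cat > h.py <<'E'
from bench import r, imaging
import numpy as np, cv2
def params(name):
    p=imaging.camera_params(name); K=np.array(p["intrinsics"],float); k1=float(p["k1"])
    if "hand_eye" in p:
        s=r.state(); R=cv2.Rodrigues(np.array(s["orientation"],float))[0]; T=np.eye(4);T[:3,:3]=R;T[:3,3]=s["position"]
        return K,k1,T@np.array(p["hand_eye"])
    R=cv2.Rodrigues(np.array(p["rvec"],float))[0]; T=np.eye(4);T[:3,:3]=R;T[:3,3]=np.ravel(p["tvec"])
    return K,k1,np.linalg.inv(T)
def slopes(K,k1,uv):
    uv=np.atleast_2d(np.array(uv,float))
    return cv2.undistortPoints(uv[:,None],K,np.array([k1,0,0,0.]))[:,0]
def plane(P,uv,z):
    K,k1,T=P; s=slopes(K,k1,uv); d=np.c_[s,np.ones(len(s))]@T[:3,:3].T; o=T[:3,3]
    return o+d*((z-o[2])/d[:,2])[:,None]
def cloud(P,D):
    K,k1,T=P; v,u=np.mgrid[:D.shape[0],:D.shape[1]]
    s=slopes(K,k1,np.c_[u.ravel(),v.ravel()]); c=np.c_[s,np.ones(len(s))]*D.ravel()[:,None]
    return (c@T[:3,:3].T+T[:3,3]).reshape(D.shape+(3,))
E
python3 - <<'E'
from h import *
s=r.state();print({k:np.round(v,4) for k,v in s.items()}, r.hold_point_z)
for n in("scene","top","wrist"):
    P=params(n);im,D=imaging.grab_frame(n);cv2.imwrite(f"pics/{n}0.png",im)
    np.savez(f"{n}0.npz",im=im,D=D,K=P[0],k1=P[1],T=P[2]);print(n,P[2].round(3),P[1])
E
```

```text
pics
{'time': np.float64(0.0), 'joint_pos': array([ 1.1749,  0.088 ,  1.3723, -0.    ,  1.6836, -0.1031]), 'qvel': array([-0.0015,  0.0004,  0.0003,  0.0012,  0.0001, -0.0003]), 'joint_efforts': array([ 8.00000e-04, -3.51862e+01, -3.13276e+01, -2.00000e-04,
        1.08000e-02,  0.00000e+00]), 'position': array([0.1586, 0.5261, 0.2301]), 'orientation': array([ 2.5208,  1.8729, -0.003 ]), 'contact_force': array([ 0.1005, -0.5806, -0.1013]), 'torque': array([-0.0149,  0.0288,  0.0286]), 'opening': np.float64(0.0852)} 0.0187
scene [[-0.735  0.437 -0.519  1.178]
 [ 0.678  0.478 -0.558  0.486]
 [ 0.004 -0.762 -0.647  0.792]
 [ 0.     0.     0.     1.   ]] 0.03641502308886088
top [[-0.027 -0.995  0.096  0.542]
 [-1.     0.028  0.011 -0.146]
 [-0.013 -0.095 -0.995  0.888]
 [ 0.     0.     0.     1.   ]] -0.08050893027647393
wrist [[ 0.288  0.913  0.288  0.084]
 [ 0.957 -0.275 -0.088  0.549]
 [-0.001  0.301 -0.954  0.372]
 [ 0.     0.     0.     1.   ]] -0.05627015251430388
```

View pics/scene0.png

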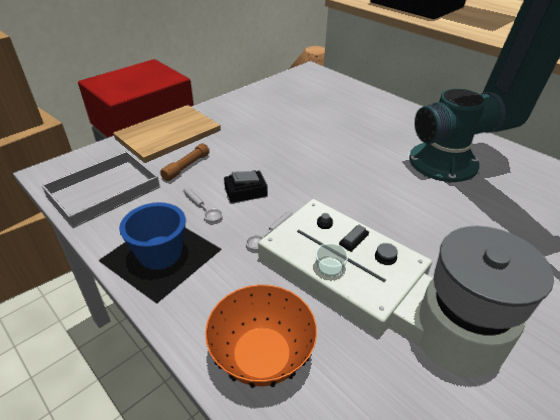

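View pics/top0.png

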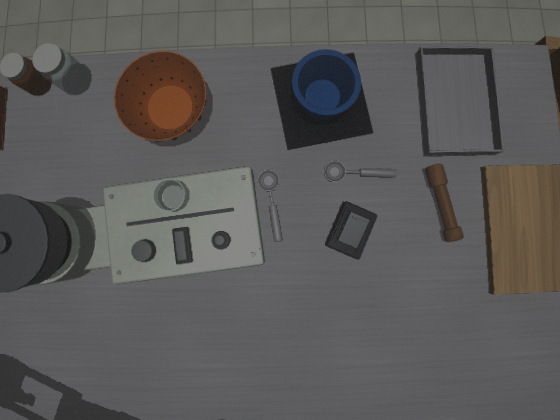

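Top view: the stop is at (143,250), the bar at (182,245), the plunger at (221,240) and the switch block at (352,230). I'll measure these more closely.

```bash
python3 - <<'E'
from h import *
z=np.load("top0.npz");im,D=z["im"],z["D"];P=(z["K"],float(z["k1"]),z["T"])
C=cloud(P,D);np.save("topC.npy",C)
a=cv2.resize(im[190:275,315:390],None,fx=7,fy=7,interpolation=cv2.INTER_CUBIC);b=cv2.resize(im[210:280,110:260],None,fx=5,fy=5,interpolation=cv2.INTER_CUBIC)
a=cv2.convertScaleAbs(a,alpha=2.2);b=cv2.convertScaleAbs(b,alpha=1.5)
cv2.imwrite("pics/a.png",a);cv2.imwrite("pics/b.png",b)
np.set_printoptions(linewidth=250)
print((C[200:262:3,322:382:3,2]*1000).astype(int))
for n,uv in dict(stop=(143,250),bar=(182,245),pl=(221,240),table=(300,330),deck=(160,200)).items(): print(n,C[uv[1],uv[0]])
z=np.load("scene0.npz");s=z["im"];cv2.imwrite("pics/c.png",cv2.resize(s[155:215,210:290],None,fx=8,fy=8,interpolation=cv2.INTER_CUBIC))
E
```

```text
[[  3   3   1   0   1  -1  -2   0   3  -2  -1   0  -1   1   0  -4  -2   0   0  -1]
 [ -1  -1   1   1   0  -1  -1  24  37  40  -2  -1  -1   0   0   1   0   0  -1   1]
 [  0   0   0  -3  -1  -3  -1  38  43  37  38  39  35  -2   1  -1   1   1   0   0]
 [ -2  -2   0   1  -1   1  16  38  46  40  37  41  39  41  35   0   0  -1   0   0]
 [ -2   2   0   1  -1  -2  35  42  46  37  63  38  39  35  42  41  38   1   0   0]
 [  0   0   0  -2   0   7  38  43  40  61  61  65  63  41  40  39  40  41  38  -1]
 [  2   1   1  -4   0  31  39  44  38  61  62  61  65  60  66  38  43  39  38   1]
 [  0  -2  -2   0   0  38  43  46  60  57  60  59  60  58  60  63  44  44  -1  -1]
 [  0  -1   1   0  23  38  46  49  57  59  59  56  62  56  58  61  44  37  -1  -1]
 [  4   2  -1   0  39  43  45  56  60  56  58  58  60  57  62  45  45  -1   2   0]
 [  1  -2   0  16  35  44  40  55  59  55  59  58  58  56  58  46  40   0  -1  -2]
 [  0   0   0  35  36  43  47  55  55  54  56  58  56  57  49  46  36   0   0   1]
 [ -1  -1   7  38  44  42  52  52  54  56  55  58  55  57  48  38   0  -1  -2   0]
 [  0   0  28  40  47  37  55  52  56  53  54  53  54  35  47  40   0  -1  -2   3]
 [ -2  -1  38  40  41  40  43  51  54  54  53  55  53  47  44   1   0   0   0   0]
 [  1   4  39  38  40  39  38  37  37  52  54  51  53  46  38   3   2   1  -1   0]
 [  1   1  -1  11  40  37  38  39  41  37  37  36  44 888   0   2  -1   0  -1   0]
 [ -4  -1   0  -1   0   1  39  39  40  39  41  39  44  38   0  -1   0   0   1   0]
 [ -1   0   0  -1   0  -1  -2   0  33  38  42  36  37  39  -1  -3   0   0  -1   0]
 [  1   0   0   0   2  -2  -1   0   2  -2  25  38  38   0  -2   0   0  -3  -2   0]
 [ -1   2   0  -3  -1   0  -2   1  -1  -2  -1  -1   0   0   1   0   0   0   2  -2]]
stop [0.52568524 0.14734716 0.08480486]
bar [0.53448009 0.06311514 0.08420221]
pl [ 0.54304961 -0.02058605  0.08660111]
table [ 0.33305512 -0.18454757  0.00240904]
deck [0.6326809  0.11325115 0.07564918]
```

View pics/a.png

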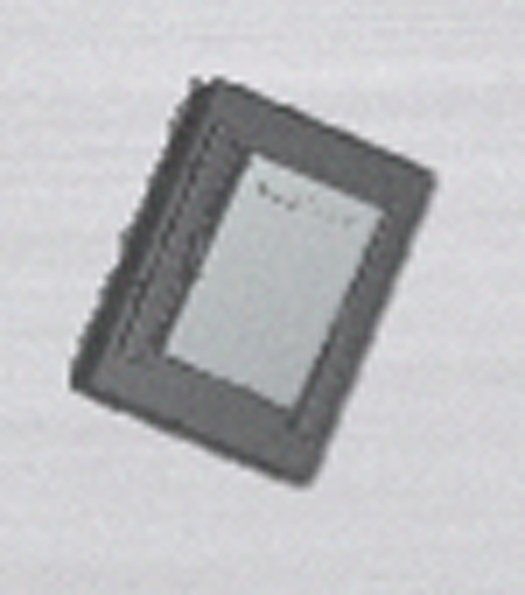

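View pics/b.png

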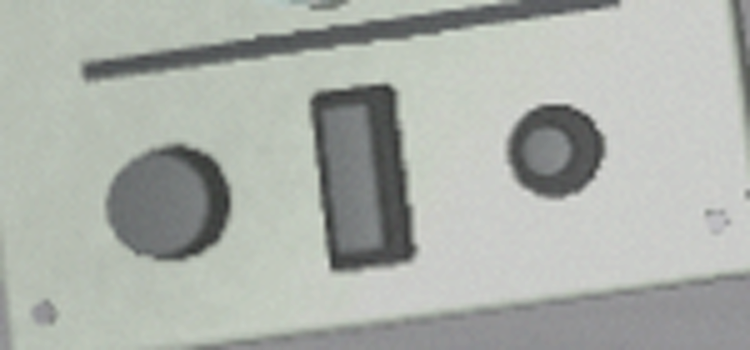

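```bash
python3 - <<'E'
from h import *
z=np.load("top0.npz");im,D=z["im"],z["D"];C=np.load("topC.npy")
def box(m):
    n,l,st,ce=cv2.connectedComponentsWithStats(m.astype(np.uint8)); i=1+np.argmax(st[1:,4]); p=C[l==i]
    (c,sz,an)=cv2.minAreaRect((p[:,:2]*1000).astype(np.float32)); print(st[i],np.round(c,1),np.round(sz,1),round(an,1),"med",np.round(np.median(p,0),4),"mean",p.mean(0).round(4)); return l==i,p
Z=C[...,2]; w=np.zeros_like(Z,bool)
m=w.copy();m[195:270,315:390]=1; Zm=cv2.medianBlur(Z,3)
print("block");b,_=box(m&(Zm>.03)&(Zm<.075))
print("rocker");rk,p=box(m&(Zm>.0495)&(Zm<.08))
A=np.c_[p[:,:2]-p[:,:2].mean(0),np.ones(len(p))];co=np.linalg.lstsq(A,p[:,2],rcond=None)[0];print(co,np.degrees(np.arctan(np.hypot(*co[:2]))),"dir deg",np.degrees(np.arctan2(co[1],co[0])))
for n,(x0,x1),h in(("stop",(125,163),.078),("bar",(166,198),.077),("pl",(205,238),.079)):
    m=w.copy();m[222:272,x0:x1]=1;print(n);box(m&(Zm>h)&(Zm<.1)); box(m&(Zm>.067)&(Zm<.1))
m=w.copy();m[160:290,95:270]=1;print("deck");box(m&(Zm>.05)&(Zm<.066))
E
```

```text
Traceback (most recent call last):
cv2.error: OpenCV(4.12.0) /io/opencv/modules/imgproc/src/median_blur.simd.hpp:887: error: (-210:Unsupported format or combination of formats)  in function 'medianBlur'
```

```bash
cat > m.py <<'E'
from h import *
z=np.load("top0.npz");im,D=z["im"],z["D"];C=np.load("topC.npy")
def box(m):
    n,l,st,ce=cv2.connectedComponentsWithStats(m.astype(np.uint8)); i=1+np.argmax(st[1:,4]); p=C[l==i]
    (c,sz,an)=cv2.minAreaRect((p[:,:2]*1000).astype(np.float32)); print(st[i],np.round(c,1),np.round(sz,1),round(an,1),"med",np.round(np.median(p,0),4),"mean",p.mean(0).round(4)); return l==i,p
Z=C[...,2].astype(np.float32); w=np.zeros_like(Z,bool)
m=w.copy();m[195:270,315:390]=1; Zm=cv2.medianBlur(Z,3)
print("block");b,_=box(m&(Zm>.03)&(Zm<.075))
print("rocker");rk,p=box(m&(Zm>.0495)&(Zm<.08))
A=np.c_[p[:,:2]-p[:,:2].mean(0),np.ones(len(p))];co=np.linalg.lstsq(A,p[:,2],rcond=None)[0];print(co,np.degrees(np.arctan(np.hypot(*co[:2]))),"dir deg",np.degrees(np.arctan2(co[1],co[0])))
g=im.max(2)
for n,(x0,x1),h in(("stop",(125,163),.078),("bar",(166,198),.077),("pl",(205,238),.079)):
    m=w.copy();m[222:272,x0:x1]=1;print(n);box(m&(Zm>h)&(Zm<.1)); box(m&(Zm>.067)&(Zm<.1))
m=w.copy();m[160:290,95:270]=1;print("deck");box(m&(Zm>.05)&(Zm<.066))
E
python3 m.py
```

```text
block
[ 327  201   51   59 1796] [ 571.6 -257.2] [196.3 119.3] 73.6 med [ 0.557  -0.3025  0.0448] mean [ 0.5573 -0.3028  0.0509]
rocker
[338 212  32  36 691] [ 566.6 -243.9] [186.7  75.5] 82.1 med [ 0.5575 -0.305   0.0574] mean [ 0.5578 -0.3049  0.0599]
[0.3649867  1.31785274 0.05987718] 53.8226681803417 dir deg 74.5196311461951
stop
[131 241  21  20 339] [523.3  14.4] [320.9  40.6] 89.4 med [0.5254 0.1518 0.0838] mean [0.5249 0.1508 0.0861]
[131 240  23  21 361] [523.1  14.5] [320.7  43.3] 89.0 med [0.5255 0.1502 0.0837] mean [0.525  0.1502 0.085 ]
bar
[174 230  14  31 321] [533.7  67.3] [64.  22.6] 6.7 med [0.5342 0.066  0.0827] mean [0.5338 0.0666 0.0826]
[172 227  21  38 607] [533.6  68.7] [78.6 39.4] 6.3 med [0.534  0.0638 0.0802] mean [0.5336 0.065  0.077 ]
pl
[214 235  11  10  87] [543.6 -16.3] [19.8 20.5] 25.4 med [ 0.5434 -0.0165  0.0876] mean [ 0.5439 -0.0164  0.0873]
[211 231  19  18 270] [544.2 -15.8] [39.3 36.4] 88.5 med [ 0.5435 -0.0182  0.0719] mean [ 0.5439 -0.0172  0.0763]
deck
[  103   166   161   118 12871] [583.3  53.5] [231.9 390.1] 5.3 med [0.5793 0.0499 0.0591] mean [0.5772 0.0664 0.0619]
```

```bash
sed -i 's/^m=w.copy();m\[195/D0=(D>0)\&(Z<.12)\nm=w.copy();m[195/; s/p=C\[l==i\]/p=C[(l==i)\&D0]/' m.py; python3 m.py
python3 - <<'E'
from h import *
z=np.load("top0.npz");im=z["im"];P=(z["K"],float(z["k1"]),z["T"]);C=np.load("topC.npy")
# block top face via dark outline at z=.04; rocker by light pixels
sub=np.zeros(im.shape[:2],np.uint8);sub[195:270,315:390]=1
g=cv2.cvtColor(im,cv2.COLOR_BGR2GRAY);print(g[230,352],g[230,385],g[250,340])
m=((g<60)&(sub>0)).astype(np.uint8)
c=max(cv2.findContours(m,cv2.RETR_EXTERNAL,2)[0],key=cv2.contourArea)
q=cv2.boxPoints(cv2.minAreaRect(c));print(q);w=plane(P,q,.04)[:,:2];print(w.round(4),w.mean(0),np.linalg.norm(np.diff(w,axis=0),axis=1))
E
```

```text
block
[ 327  201   51   59 1796] [ 557.8 -306. ] [ 81.3 110.6] 64.4 med [ 0.5572 -0.3026  0.0448] mean [ 0.5574 -0.3035  0.0472]
rocker
[338 212  32  36 691] [ 557.8 -306.7] [49.7 70. ] 63.8 med [ 0.5576 -0.305   0.0573] mean [ 0.5578 -0.3054  0.0575]
[ 0.14358222 -0.07785693  0.05747324] 9.276360281415865 dir deg -28.46860104757655
stop
[131 241  21  20 339] [524.7 152.7] [44.2 40.5] 89.3 med [0.5254 0.1518 0.0838] mean [0.5248 0.1517 0.0838]
[131 240  23  21 361] [524.5 152.3] [44.3 42.9] 33.1 med [0.5255 0.1502 0.0837] mean [0.5249 0.151  0.0828]
bar
[174 230  14  31 321] [533.7  67.3] [64.  22.6] 6.7 med [0.5342 0.066  0.0827] mean [0.5338 0.0666 0.0826]
[172 227  21  38 607] [533.6  68.7] [78.6 39.4] 6.3 med [0.534  0.0638 0.0802] mean [0.5336 0.065  0.077 ]
pl
[214 235  11  10  87] [543.6 -16.3] [19.8 20.5] 25.4 med [ 0.5434 -0.0165  0.0876] mean [ 0.5439 -0.0164  0.0873]
[211 231  19  18 270] [544.2 -15.8] [39.3 36.4] 88.5 med [ 0.5435 -0.0182  0.0719] mean [ 0.5439 -0.0172  0.0763]
deck
[  103   166   161   118 12871] [583.2  76.2] [232.3 345.7] 6.1 med [0.5796 0.0508 0.0591] mean [0.5773 0.0671 0.059 ]
82 97 36
[[323.63794 244.84485]
 [343.08624 199.46552]
 [377.84485 214.36206]
 [358.39655 259.7414 ]]
[[ 0.5263 -0.241 ]
 [ 0.6261 -0.2885]
 [ 0.5904 -0.3651]
 [ 0.4911 -0.3169]] [ 0.55847796 -0.30288867] [0.11053448 0.08451091 0.1103766 ]
```

```bash
cat > go.py <<'E'
from h import *
import sys
t=np.array([float(a) for a in sys.argv[1:4]]);s=r.state();R=cv2.Rodrigues(np.array(s["orientation"]))[0]
print("t",s["time"],"pos",np.round(s["position"],4),"units",((R.T@(t-s["position"]))/.025).round(2),"f",np.round(s["contact_force"],1))
E
python3 go.py 0.582 -0.317 0.150; python3 go.py 0.582 -0.317 0.230
```

```text
t 0.15 pos [0.1586 0.5262 0.2304] units [-27.4   25.95   3.26] f [ 0.1  0.4 -0.5]
t 0.15 pos [0.1586 0.5262 0.2304] units [-27.4   25.95   0.06] f [ 0.1  0.4 -0.5]
```

>>> move_arm --commands '[[0, [-27.4, 25.95, 0], 0], [0, [-27.4, 25.95, 0], 0], [0, [-27.4, 25.95, 0], 0], [0, [-27.4, 25.95, 0], 0], [0, [-27.4, 25.95, 0], 0]]'

```text
time: 0.78
position: [0.2993, 0.2455, 0.2311]
orientation: [2.521, 1.874, 0.001]
contact_force: [1.3, 0.4, 0.0]
opening: -0.0002
```

```bash
python3 go.py 0.582 -0.317 0.230
```

```text
t 0.775 pos [0.2993 0.2455 0.2311] units [-18.29  17.31   0.05] f [1.3 0.4 0. ]
```

>>> move_arm --commands '[[0, [-18.3, 17.3, 0], 0], [0, [-18.3, 17.3, 0], 0], [0, [-18.3, 17.3, 0], 0], [0, [-18.3, 17.3, 0], 0], [0, [-18.3, 17.3, 0], 0]]'

```text
time: 1.4
position: [0.4394, -0.0341, 0.2313]
orientation: [2.522, 1.873, 0.001]
contact_force: [1.3, 1.5, 0.4]
opening: 0.0
```

```bash
python3 go.py 0.582 -0.317 0.230
```

```text
t 1.4 pos [ 0.4394 -0.0341  0.2313] units [-9.19  8.73  0.05] f [1.3 1.5 0.4]
```

>>> move_arm --commands '[[0, [-9, 8.6, 1], 0], [0, [-9, 8.6, 2], 0], [0, [-9, 8.6, 3.2], 0], [0, [-9, 8.6, 3.2], 0], [0, [-9, 8.6, 3.2], 0]]'

```text
time: 2.02
position: [0.5759, -0.3024, 0.1535]
orientation: [-2.521, -1.873, -0.0]
contact_force: [1.3, 0.4, 1.2]
opening: 0.0003
```

>>> move_arm --commands '[[0, [0, 0, 0], 0], [0, [0, 0, 0], 0], [0, [0, 0, 0], 0]]'

```text
time: 2.4
position: [0.5757, -0.2996, 0.1567]
orientation: [2.519, 1.874, 0.002]
contact_force: [-0.5, 0.7, -0.1]
opening: 0.0002
```

```bash
python3 go.py 0.582 -0.317 0.068
```

```text
t 2.4 pos [ 0.5757 -0.2996  0.1567] units [-0.59  0.43  3.55] f [-0.5  0.7 -0.1]
```

>>> move_arm --commands '[[0, [-0.6, 0.43, 1.5], 0], [0, [-0.6, 0.43, 3.1], 0], [0, [-0.6, 0.43, 3.1], 0], [0, [-0.6, 0.43, 3.1], 0]]'

```text
time: 2.9
position: [0.5824, -0.3179, 0.0802]
orientation: [2.518, 1.873, 0.002]
contact_force: [0.3, 0.1, 0.8]
opening: -0.0
```

```bash
python3 go.py 0.582 -0.317 0.055; python3 - <<'E'
from h import *
for n in("wrist","scene"):
    P=params(n);im,D=imaging.grab_frame(n)
    cv2.imwrite(f"pics/{n}1.png",im if n=="wrist" else cv2.resize(im[120:230,170:310],None,fx=5,fy=5))
E
```

```text
t 2.9 pos [ 0.5824 -0.3179  0.0802] units [ 0.03 -0.03  1.01] f [0.3 0.1 0.8]
```

View pics/wrist1.png

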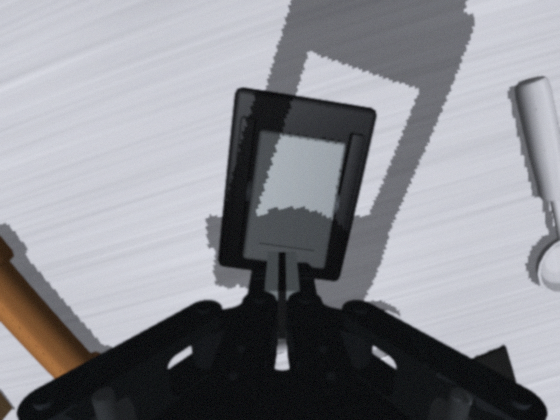

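View pics/scene1.png

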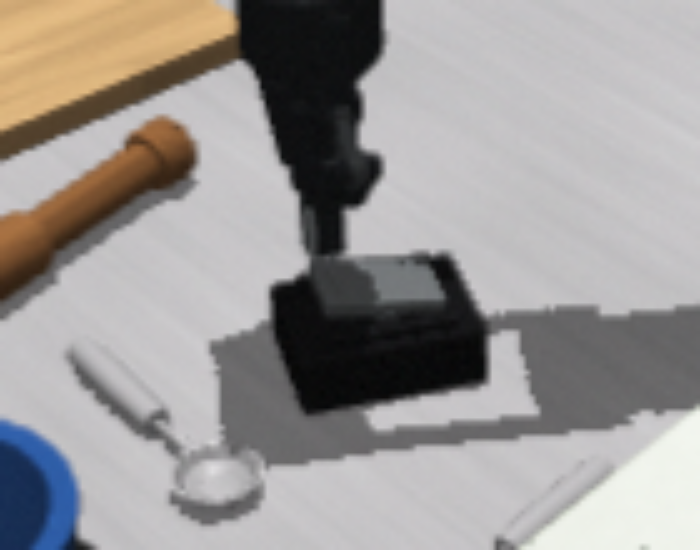

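The wrist view shows the shut fingertips over the raised end of the rocker, with the rib at about (287,247). Pressing.

>>> move_arm --commands '[[0, [0, 0, 0.4], 0], [0, [0, 0, 0.7], 0], [0, [0, 0, 0.9], 0], [0, [0, 0, 1.05], 0], [0, [0, 0, 1.05], 0]]'

```text
time: 3.62
position: [0.5829, -0.319, 0.055]
orientation: [2.518, 1.871, 0.003]
contact_force: [-0.3, 0.9, 13.0]
opening: 0.0002
```

>>> move_arm --commands '[[0, [0, 0, 0.08], 0], [0, [0, 0, 0.12], 0], [0, [0, 0, 0.12], 0]]'

```text
time: 4.0
position: [0.583, -0.3191, 0.0547]
orientation: [2.517, 1.87, 0.004]
contact_force: [-4.2, 3.1, 21.0]
opening: 0.0003
```

>>> move_arm --commands '[[0, [0, 0, -1.5], 0], [0, [0, 0, -3], 0], [0, [0, 0, -4], 0], [0, [0, 0, -4], 0]]'

```text
time: 4.5
position: [0.5819, -0.3186, 0.1499]
orientation: [2.52, 1.872, 0.001]
contact_force: [0.4, 0.8, -0.3]
opening: -0.0001
```

```bash
python3 - <<'E'
from h import *
for n in("wrist",):
    P=params(n);im,D=imaging.grab_frame(n);cv2.imwrite(f"pics/wrist2.png",im)
C=cloud(P,D);g=cv2.cvtColor(im,cv2.COLOR_BGR2GRAY)
d=C[...,:2]-[.558,-.306];a=np.radians(-26.);e=np.array([np.cos(a),np.sin(a)]);f=np.array([-e[1],e[0]])
X=d@e;Y=d@f;m=(D>0)&(abs(Y)<.018)&(abs(X)<.033)&(C[...,2]<.08)&(C[...,2]>.046)
for x in np.arange(-.03,.031,.01):
    k=m&(abs(X-x)<.005);print(round(x,3),k.sum(),np.median(C[k][:,2]).round(4) if k.sum() else '')
k=(D>0)&(C[...,2]>.03)&(C[...,2]<.075)&(np.hypot(X,Y)<.09);print(cv2.minAreaRect((C[k][:,:2]*1000).astype(np.float32)))
E
python3 go.py .5435 -.0165 .16
```

```text
-0.03 584 0.0624
-0.02 698 0.0609
-0.01 654 0.0591
0.0 624 0.0574
0.01 583 0.0555
0.02 583 0.0539
0.03 383 0.0524
((557.9125366210938, -304.02667236328125), (80.4179916381836, 109.60894775390625), 64.75725555419922)
t 4.55 pos [ 0.5811 -0.3181  0.1476] units [11.12 -4.92 -0.49] f [-0.5  0.2 -0.2]
```

View pics/wrist2.png

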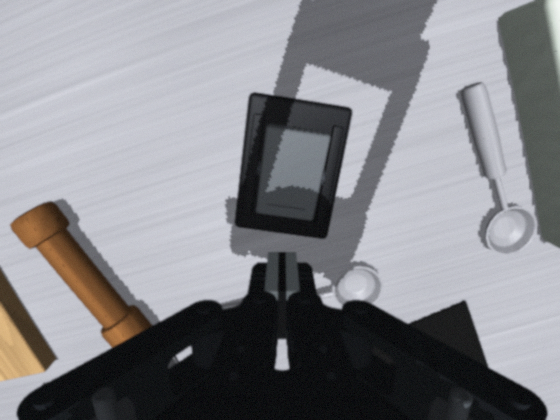

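The fitted slope is -9.8°, so the rocker is fully over, and the block is at its starting place. Next is the plunger.

>>> move_arm --commands '[[0, [11.12, -4.9, -0.4], 0], [0, [11.12, -4.9, -0.4], 0], [0, [11.12, -4.9, -0.4], 0], [0, [11.12, -4.9, -0.4], 0], [0, [11.12, -4.9, -0.4], 0]]'

```text
time: 5.18
position: [0.5421, -0.0143, 0.1549]
orientation: [-2.518, -1.872, 0.006]
contact_force: [1.7, 0.8, 0.8]
opening: 0.0
```

>>> move_arm --commands '[[0, [0, 0, 0], 0], [0, [0, 0, 0], 0]]'

```text
time: 5.42
position: [0.5434, -0.0167, 0.1559]
orientation: [-2.52, -1.873, 0.005]
contact_force: [-0.6, -0.5, -0.1]
opening: -0.0001
```

```bash
python3 go.py .5435 -.0165 .10;python3 - <<'E'
from h import *
P=params("wrist");im,D=imaging.grab_frame("wrist");cv2.imwrite(f"pics/wrist3.png",im)
C=cloud(P,D);Z=C[...,2]
for n,c,lo,hi in(("pl",(.5435,-.0165),.08,.095),("plh",(.5435,-.0165),.067,.095),("bar",(.534,.067),.078,.09),("barh",(.534,.067),.067,.09)):
    k=(D>0)&(Z>lo)&(Z<hi)&(np.hypot(C[...,0]-c[0],C[...,1]-c[1])<.05); 
    if k.sum()>20: print(n,k.sum(),cv2.minAreaRect((C[k][:,:2]*1000).astype(np.float32)),np.median(Z[k]))
E
```

```text
t 5.425 pos [ 0.5434 -0.0167  0.1559] units [0.01 0.01 2.23] f [-0.6 -0.5 -0.1]
pl 773 ((542.6492309570312, -14.666912078857422), (21.153514862060547, 20.85487937927246), 20.4425048828125) 0.08751862139834377
plh 2129 ((542.9398193359375, -14.742868423461914), (38.9530143737793, 38.71902847290039), 19.745777130126953) 0.07198231579625586
bar 2952 ((533.2887573242188, 69.46007537841797), (63.48875045776367, 22.78477668762207), 6.516683101654053) 0.0832774556490673
barh 5253 ((533.3475952148438, 69.7338638305664), (77.67606353759766, 36.34566116333008), 6.766781330108643) 0.08203688233944265
```

View pics/wrist3.png

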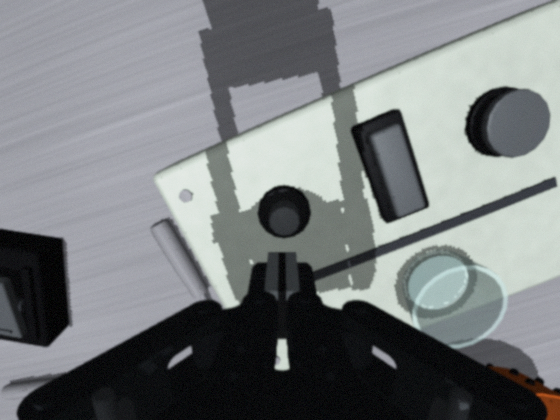

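The plunger is at (284,212) and the bar at (393,165). The wrist fit agrees with the top view to within 2 mm, so I'm pressing.

>>> move_arm --commands '[[0, [0.05, 0, 1.2], 0], [0, [0.05, 0, 2.4], 0], [0, [0.05, 0, 2.4], 0], [0, [0.05, 0, 2.6], 0], [0, [0.05, 0, 2.8], 0]]'

```text
time: 6.1
position: [0.5458, -0.016, 0.0892]
orientation: [2.521, 1.871, 0.003]
contact_force: [-0.3, 0.2, -0.3]
opening: -0.0
```

>>> move_arm --commands '[[0, [0, 0, 0.15], 0], [0, [0, 0, 0.3], 0], [0, [0, 0, 0.3], 0]]'

```text
time: 6.48
position: [0.5452, -0.0155, 0.0808]
orientation: [2.521, 1.873, 0.002]
contact_force: [1.3, -1.1, 1.3]
opening: -0.0001
```

>>> move_arm --commands '[[0, [0, 0, 0.1], 0], [0, [0, 0, 0.15], 0], [0, [0, 0, 0.15], 0]]'

```text
time: 6.85
position: [0.5454, -0.0155, 0.0799]
orientation: [2.52, 1.873, 0.003]
contact_force: [-3.8, -0.9, 14.3]
opening: -0.0
```

Hard stop reached at z = 0.080 with 14 N. I'll give it a little more, then retreat and check.

>>> move_arm --commands '[[0, [0, 0, 0.08], 0], [0, [0, 0, 0.08], 0]]'

```text
time: 7.1
position: [0.5455, -0.0155, 0.0799]
orientation: [2.519, 1.873, 0.003]
contact_force: [-7.0, -0.6, 21.1]
opening: -0.0001
```

>>> move_arm --commands '[[0, [0, 0, -1.5], 0], [0, [0, 0, -2.6], 0], [0, [0, 0, -2.6], 0], [0, [0, 0, -2.6], 0]]'

```text
time: 7.6
position: [0.5437, -0.0151, 0.1381]
orientation: [-2.52, -1.873, 0.003]
contact_force: [-0.9, 0.1, -0.5]
opening: 0.0001
```

```bash
python3 - <<'E'
from h import *
P=params("wrist");im,D=imaging.grab_frame("wrist");cv2.imwrite(f"pics/wrist4.png",im)
C=cloud(P,D);Z=C[...,2]
for n,c,lo,hi,rr in(("pl",(.543,-.0155),.067,.095,.007),("plh",(.5435,-.0165),.067,.095,.05),("bar",(.534,.067),.078,.09,.05)):
    k=(D>0)&(Z>lo)&(Z<hi)&(np.hypot(C[...,0]-c[0],C[...,1]-c[1])<rr); 
    if k.sum()>20: print(n,k.sum(),cv2.minAreaRect((C[k][:,:2]*1000).astype(np.float32)),np.median(Z[k]))
E
python3 go.py .5335 .0685 .15
```

```text
pl 323 ((542.7437744140625, -15.58352279663086), (13.340672492980957, 13.425914764404297), 72.98505401611328) 0.07934402372430038
plh 2450 ((542.8330688476562, -14.730117797851562), (38.943763732910156, 38.838294982910156), 40.61985397338867) 0.07172682005021792
bar 3465 ((533.3009643554688, 69.45470428466797), (63.70186996459961, 22.8642578125), 6.200976371765137) 0.0832627516700738
t 7.65 pos [ 0.5435 -0.0151  0.1376] units [ 3.09 -1.35 -0.49] f [-1.1  1.  -0.3]
```

The plunger top now measures 79.3 mm, so it is fully in. Next is the bar.

>>> move_arm --commands '[[0, [3.1, -1.35, 0], 0], [0, [3.1, -1.35, 0], 0], [0, [3.1, -1.35, 0], 0], [0, [3.1, -1.35, 0.8], 0], [0, [3.1, -1.35, 1.8], 0]]'

```text
time: 8.28
position: [0.5349, 0.0676, 0.0937]
orientation: [2.522, 1.872, -0.0]
contact_force: [0.9, 0.6, -0.4]
opening: -0.0
```

```bash
python3 go.py .5335 .0685 .076
```

```text
t 8.275 pos [0.5349 0.0676 0.0937] units [ 0.02 -0.06  0.71] f [ 0.9  0.6 -0.4]
```

>>> move_arm --commands '[[0, [0, 0, 0.2], 0], [0, [0, 0, 0.4], 0], [0, [0, 0, 0.55], 0], [0, [0, 0, 0.65], 0], [0, [0, 0, 0.65], 0]]'

```text
time: 8.9
position: [0.5352, 0.0681, 0.0794]
orientation: [2.521, 1.873, 0.001]
contact_force: [-1.2, -2.3, 4.2]
opening: 0.0001
```

>>> move_arm --commands '[[0, [0, 0, 0.1], 0], [0, [0, 0, 0.16], 0], [0, [0, 0, 0.16], 0], [0, [0, 0, 0.16], 0]]'

```text
time: 9.4
position: [0.5354, 0.0682, 0.0778]
orientation: [2.52, 1.872, 0.003]
contact_force: [-6.9, -1.9, 14.2]
opening: -0.0
```

>>> move_arm --commands '[[0, [0, 0, 0.02], 0], [0, [0, 0, 0.02], 0], [0, [0, 0, 0.02], 0]]'

```text
time: 9.78
position: [0.5355, 0.0682, 0.0778]
orientation: [2.52, 1.872, 0.003]
contact_force: [-6.9, -2.5, 17.4]
opening: -0.0004
```

```bash
python3 - <<'E'
from h import *
P=params("top");im,D=imaging.grab_frame("top");cv2.imwrite("pics/top5.png",im);C=cloud(P,D);Z=C[...,2]
C0=np.load("topC.npy");
a=np.radians(-26);d=C[...,:2]-[.558,-.306];X=d@[np.cos(a),np.sin(a)];Y=d@[-np.sin(a),np.cos(a)]
for x in(-.025,0,.025):
    k=(D>0)&(abs(Y)<.018)&(abs(X-x)<.006)&(Z>.045);print(x,np.median(Z[k]))
for n,c in(("stop",(.525,.152)),("plunger",(.543,-.0155))):
    k=(D>0)&(np.hypot(C[...,0]-c[0],C[...,1]-c[1])<.008);print(n,np.median(Z[k]))
s=r.state();print(s["time"],s["position"],s["contact_force"])
E
```

```text
-0.025 0.06192186724645826
0 0.057624609106004976
0.025 0.05349088538249641
stop nan
plunger 0.07881217060131618
9.825 [0.53544603 0.06822043 0.07780936] [-7.74493599 -3.33393914 17.05886182]
  return _methods._mean(a, axis=axis, dtype=dtype,
  ret = ret.dtype.type(ret / rcount)
```

View pics/top5.png

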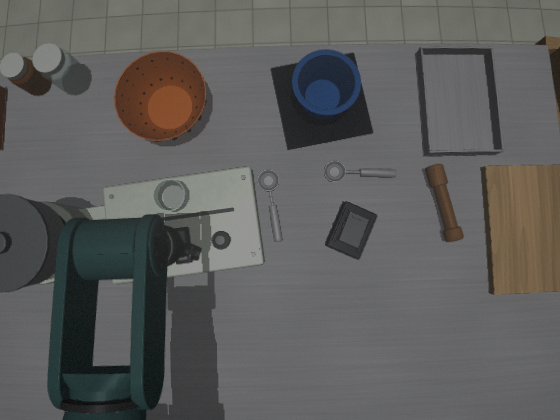

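The top view shows the spoons, pestle, ramekin and block at their starting pixels. The arm hides the stop button, but the fingers are more than 60 mm from it.

```bash
python3 -c "
from bench import r
print(r.sign_off())"
```

```text
the job is handed in; nothing more can be done
None
```

I pressed the rocker over, pushed the plunger in, then pressed the bar key down, and handed the job in at about 9.8 s with the shut fingers still holding the bar. The hand-in gave no verdict.

Last checks before handing in:
- **Rocker:** the plate slopes about 9.5 to 10° the other way, so it is fully over.
- **Plunger:** its top measures about 79 mm above the table, against 80 mm when fully in.
- **Bar key:** the fingertips were at 77.8 mm, which is the bottom of its travel, pressing down with about 17 N. There was also a sideways force of about 8 N.
- **Other objects:** the switch block, pestle, ramekin and both spoons sit at the same pixels in the top view as at the start.
- **Not checked:** the arm hid the stop button in the last picture, so its depth check gave no reading. I did not command any move over it, and the nearest finger contact was on the bar key, about 85 mm away centre to centre.

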